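Balance a lens barrel on its tray and bring it to the light box

ROBOT

A 6-joint arm with a two-finger parallel gripper is mounted at the origin on the work surface. World frame = base frame: x ahead of the robot, y to its left, z up, the work surface at z = 0. Lengths are in m, angles in rad, forces in N, time in s.
With the tool pointing down it reaches from about 0.35 to 0.725 m from the base axis. Payload 4.3 kg.
Tool frame: the origin (TCP) lies at the very end of the fingers, on their centre line; the grasp point (between the pads) lies 19 mm behind it; z points along the fingers, y is the line along which they close (so a half turn about z gives the same grasp; the last joint's range is limited). The gripper opens to 85 mm and grips with 20 to 120 N. Pads are 22 mm wide; open, the fingers measure 114 mm over their backs; the gripper's body (76 mm by 85 mm) begins 54 mm behind the grasp point. The pads swing forward as they close: fully open they stand 13 mm farther back than shut.
Start: joints at [-1.363, 0.377, 0.081, 1.274, 0, 1.46], TCP at [0.18, -0.546, 0.231] pointing down, gripper open.
Joint ranges: [-2.72, 2.72], [-0.84, 1.66], [-1.02, 1.22], [-1.77, 2.12], [-1.37, 1.28], [-3.14, 3.14]. Speed limits (rad/s): [2.57, 2.57, 3.14, 3.14, 3.14, 3.14].

INTERFACE

Orientations are given as a unit quaternion [x, y, z, w].
In Python, from workcell import readout, grab_frame, sign_off, models gives the robot as it stands.
- The arm moves only by the tool servo_tool, never from a script. Its argument "moves" is a list of rows, each a list of 7 numbers: the turn, a rotation vector about the tool's x, y, z in rad, then the shift along the tool's x, y, z in mm, then the opening, from 0 (shut) to 1 (fully open). A call has 1 to 12 rows; each row shifts and turns the commanded pose from where the row before left it, along the tool's axes as they then stand; what a row does not reach is not made up. A row lasts 1/10 s, in which the tool goes at most 50 mm and 8.59 degrees, less where a joint would pass 70% of its speed; a pose out of reach is approached as far as the arm can. A call is refused whole if a number of a shift passes 50 or a number of a turn 0.15, either way. A call with a gripper value outside its range is refused whole. The fingers move at their own pace and stop on an object; "grip_force" is the grip in N (left out, the last holds). Time passes only in rows, so rows that do not move let the fingers close. It gives the time, the measured TCP pose, the force, the opening and the grip force at its end, in the units of the state.
- readout.get_obs(): the state, without advancing time (a new reading comes with each control period).
- grab_frame(name): name is "scene" or "top"; returns a dict with "pixels" (384x512x3 uint8, red, green, blue), "depth" (384x512 float32, m along the optical axis (not along the pixel's ray), 0 where there is no reading), "vfov" (degrees; the focal length in pixels is half the picture's height over the tangent of half this angle, whatever the lens; pixels are square), "cx", "cy" (the principal point, pixels), "camera_from_world" (4x4, takes a point from world to camera coordinates). Camera axes: x right, y down, z forward; pixel columns grow to the right and rows downward; lengths in m; the calibration is good to about 2 mm. A picture is of the moment at which its call begins.
- sign_off(): hands the job in; it is judged then, once.
Trained networks look in a picture, given as the dict that the camera call returned (one of the last four; its "shot" number tells which), for a name from the list of things; names that differ only in an ending like _2 or _b are one class to them, and where a whole thing is asked for, a point or a joint stands for the part that bears it (a point fixed in the world has none). Each returns a list of dicts, best first, with "confidence" (0 to 1); they miss things now and then, are a little off and sometimes report something else, mostly with a low value. They report only what shows in the picture. A call takes as long as a camera call. They do not tell look-alikes from the thing itself.
- models.spot_in(query, picture): "xyz" ([x, y, z] in m, in the coordinates of the camera as it stood for that picture, good to about 4 mm: the middle of the surface that is visible of it).
The state is a dict: "t": time; "q": joint angles; "qd": joint speeds; "effort": joint torques, N m; "position": TCP position; "ee_rot": TCP orientation; "force": force on the tool from outside, world axes, zero at the start; "torque": the same for the moment, N m; "finger_gap": finger opening in m; "grasp_force": force on a finger pad.
Only numpy, scipy, OpenCV 4.12 (cv2) and the standard library are available. Lean on these libraries where they do the work, as an engineer would, in place of code of your own. Each camera call takes 0.05 s, during which the arm holds its last target. There are 200 camera calls.

TASK

Take the white tray by its black bridge handle and lift it well clear of the bench; tilting it gently, let the loose blue lens barrel roll to the green band in the middle and keep it on the band for a good three seconds while the tray hangs in the air. Then carry the tray to the light box, set it down gently in the middle of the lit top, square with its outline, with the barrel still on the green band, and let go. The barrel is polished: the gripper must not touch it and it must never run against the red end rims; do not disturb the other things on the bench.

Things in the scene. Friction and masses are not known exactly. Their poses are not given: they have to be found in the camera images.
- tray: White tray, 88 mm (its x) by 320 mm (its y), about 0.4 kg, on the bench, yaw within 0.25 rad. Origin: centre of its underside, z up. A flat channel along y: side walls with inner faces at x = +-38, tops at z = 16 mm; red end rims with inner faces at y = +-154, tops at z = 36 mm. At y = 0 a bridge of two posts (30 mm along y, outer faces x = +-44 mm) carries a black handle bar.
- handle (a point): Centre of the black handle bar, 105 mm above the tray's origin. The bar runs along the tray's x (88 mm, 76 mm free between the posts), is 14 mm thick along the tray's y (pinch it that way, from above) and 30 mm high, z = 90 to 120 mm in the tray. The barrel passes 40 mm below it.
- band (a point): Middle of the green band on the tray's floor (the rolling surface, 6 mm above the tray's origin, x = y = 0). The band crosses the channel and is 60 mm wide, y from -30 to +30 mm in the tray; its green also shows on the outsides of the side walls. The barrel is on the band when its centre is within 30 mm of this point along the tray's y.
- barrel: Loose solid blue cylinder, dark ends, 44 mm across, 70 mm long, about 0.16 kg (varies by a third). Origin: its centre; its x is the cylinder axis, along tray x. Starts at rest 60 to 95 mm to the +y side of the middle; touches a rim at 132 mm, keep within 125. Rolls freely: acceleration along tray y = -(2/3)(9.81 lean + tray's acceleration along y), lean > 0 with the +y end up.
- lightbox: Low inspection light box fixed to the bench, 190 mm (its x) by 370 mm (its y), 40 mm high: aluminium, flat glowing white top with a black outline of 102 by 334 mm in its middle for the tray, long side along y. Origin: centre of its underside. Yaw within 0.25 rad; the tray may go either way round. It is on one side of the bench (left or right), the tray on the other.
- lightbox_top (a point): Centre of the light box's top face, 40 mm above the bench; the tray's origin goes here.
- spray_can: Blue spray can with orange label, 66 mm across, 200 mm tall, upright at the right side; leave alone.
- cleaner: Clear cleaner bottle, 72 mm across, 210 mm tall, upright at the right side; leave alone.
- jar: Amber jar with black lid, 64 mm across, 75 mm tall, at the left side; leave alone.
- tape_roll: Yellow tape roll, 90 mm across, 22 mm high, lying flat near the far edge; leave alone.
- parts_box: Clear parts box, 100 by 170 mm, 45 mm high, near the far edge; leave alone.
- screwdriver: Orange-handled screwdriver lying near the far edge at the left; leave alone.
There are look-alikes about, which are no part of the job. What is shaped like the barrel but pink is not meant.

How it is judged:
By the outcome, as a careful person would: the job done as asked, in the order asked, and still so for the second after the job is handed in, with the robot touching nothing.
It also fails if it takes over 67 s, if anything falls off the work surface, if the arm or the gripper's body presses on something with over 40 N, if the wrist force passes 120 N, or if a joint passes its speed limit or range.

## Working session

There is one attempt and no reset: what is moved stays moved. The work goes in short steps, Python scripts to look and compute and a tool call to move; the robot and the scene stay as the last step left them, time stands still between calls to the robot, and variables do not carry over. Pictures are saved under pics/ and viewed, at most 10 in all, crops included, and the job is handed in when it is done.

Besides the shell and the picture viewer there is one more tool, called after "Emit:" as name(argument=value, ...) on one line, values as JSON. servo_tool: Moves the arm, as the interface text tells. Its arguments: {"type":"object","properties":{"moves":{"type":"array","items":{"type":"array","items":{"type":"number"}}},"grip_force":{"type":"number"}},"required":["moves"]}

```bash
ls; mkdir -p pics; cat > h.py <<'E'
import numpy as np, cv2
from workcell import readout, grab_frame, sign_off, models
from scipy.spatial.transform import Rotation as R
def f(p): return p["pixels"].shape[0]/2/np.tan(np.radians(p["vfov"])/2)
def w2p(p,X):
    c=(p["camera_from_world"]@np.r_[X,1])[:3]; return c[:2]/c[2]*f(p)+[p["cx"],p["cy"]]
def c2w(p,c): return (np.linalg.inv(p["camera_from_world"])@np.r_[c,1])[:3]
def cloud(p):
    d=p["depth"]; v,u=np.mgrid[:d.shape[0],:d.shape[1]]; F=f(p)
    c=np.stack([(u-p["cx"])/F*d,(v-p["cy"])/F*d,d,np.ones_like(d)],-1)
    return (c@np.linalg.inv(p["camera_from_world"]).T)[...,:3]
def save(n,im): cv2.imwrite("pics/"+n,np.ascontiguousarray(im[...,::-1]))
E
python3 - <<'E'
from h import *
ps=[grab_frame(n) for n in("scene","top")]
save("both.png",cv2.resize(np.vstack([p["pixels"] for p in ps]),(800,1200))[:600]); 
save("a.png",ps[0]["pixels"]);save("b.png",ps[1]["pixels"])
import pickle;pickle.dump(ps,open("ps.pkl","wb"))
for p in ps:
  print("pos",np.linalg.inv(p["camera_from_world"])[:3,3].round(3))
  for q in["tray","handle","band","barrel","lightbox","lightbox_top"]:
    for r in models.spot_in(q,p)[:3]:
      w=c2w(p,r["xyz"]);print(q,round(r["confidence"],2),w.round(3),w2p(p,w).round())
print(readout.get_obs())
E
```

```text
pics
pos [ 1.566 -0.621  1.07 ]
tray 0.93 [0.435 0.225 0.011] [299. 191.]
handle 0.89 [0.441 0.221 0.016] [299. 192.]
band 0.91 [0.441 0.225 0.015] [300. 191.]
barrel 0.61 [0.578 0.322 0.033] [345. 199.]
barrel 0.5 [0.34  0.444 0.033] [331. 157.]
barrel 0.49 [0.453 0.292 0.04 ] [317. 182.]
lightbox 0.69 [ 0.536 -0.238  0.041] [193. 246.]
lightbox 0.41 [0.716 0.287 0.014] [362. 230.]
lightbox_top 0.74 [ 0.532 -0.236  0.041] [193. 245.]
pos [ 0.377 -0.004  1.345]
tray 0.93 [0.435 0.218 0.008] [190. 220.]
handle 0.71 [0.434 0.22  0.007] [189. 221.]
band 0.78 [0.432 0.22  0.006] [189. 221.]
band 0.38 [ 0.502 -0.222  0.043] [312. 198.]
barrel 0.74 [0.299 0.212 0.044] [190. 259.]
barrel 0.64 [0.324 0.459 0.044] [118. 254.]
barrel 0.63 [0.561 0.328 0.039] [157. 185.]
lightbox 0.96 [ 0.506 -0.222  0.042] [312. 197.]
lightbox_top 0.68 [ 0.498 -0.22   0.038] [312. 200.]
{'t': 0.7, 'q': array([-1.36331297e+00,  3.77265561e-01,  8.10607873e-02,  1.27438913e+00,
       -2.41333200e-05,  1.46051176e+00]), 'qd': array([ 0.0011244 , -0.00027342, -0.00115875,  0.00050184, -0.00041506,
       -0.00011972]), 'effort': array([-1.39894062e-03, -4.63369560e+01,  2.70095819e+01, -1.90119340e-04,
       -7.51590483e-05,  1.77557148e-06]), 'position': array([ 0.17967878, -0.54628039,  0.23137265]), 'ee_rot': array([ 9.87404468e-01,  1.58216326e-01, -7.13565524e-06,  1.01675646e-04]), 'force': array([ 0.42968799, -0.41716251, -0.29668999]), 'torque': array([0.01115855, 0.0368203 , 0.02656923]), 'grasp_force': 0.0, 'finger_gap': 0.0853036098465058}
```

```bash
python3 -c "
import cv2,numpy as np
a=cv2.imread('pics/a.png');b=cv2.imread('pics/b.png')
cv2.imwrite('pics/ab.png',cv2.resize(np.hstack([a,b]),(800,300),interpolation=cv2.INTER_AREA))"
```

```text
(no output)
```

View pics/a.png

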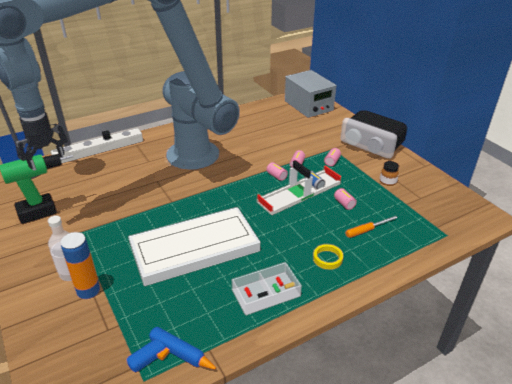

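View pics/b.png

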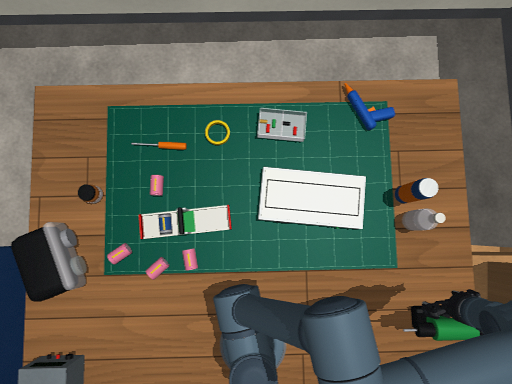

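The scene picture shows the tray at about (300,190), the blue barrel on it at (316,181) and the light box at (193,245). In the top picture the tray is at (185,221), the blue barrel at (166,224) and the light box at (312,198).

Possible mistakes for the barrel, in top-view pixels: pink cylinders at (118,254), (157,268), (190,259) and (156,185). The blue one at (166,224), in the tray, is the right one. The spray can and blue glue gun are also blue, but they're elsewhere on the bench. I'll check the choice in a crop and measure precisely.

```bash
cat >> h.py <<'E'
def hsv(p): return cv2.cvtColor(p["pixels"],cv2.COLOR_RGB2HSV).astype(int)
E
python3 - <<'E'
from h import *
import pickle;ps=pickle.load(open("ps.pkl","rb"))
for p in ps:
  X=cloud(p);H=hsv(p);h,s,v=H[...,0],H[...,1],H[...,2];x,y,z=X[...,0],X[...,1],X[...,2]
  reg=(abs(x-.435)<.12)&(abs(y-.22)<.22)&(p["depth"]>0)
  red=reg&((h<5)|(h>174))&(s>180)&(z>.02)
  n,l,st,_=cv2.connectedComponentsWithStats(red.astype(np.uint8))
  for i in range(1,n):
    m=(l==i)
    if m.sum()<8: continue
    t=m&(z>.030); print("red",m.sum(),X[m].mean(0).round(4),"top",t.sum(),X[t].mean(0).round(4))
  k=reg&(v<80)&(z>.08)&(z<.14); print("bar",k.sum(),X[k].mean(0).round(4),X[k].min(0).round(3),X[k].max(0).round(3))
  kt=k&(z>.112); print("bartop",kt.sum(),X[kt].mean(0).round(4), cv2.minAreaRect((X[kt][:,:2]*1000).astype(np.float32)))
  b=reg&(h>100)&(h<125)&(s>120)&(z>.01); print("blue",b.sum(),X[b].mean(0).round(4),X[b].min(0).round(3),X[b].max(0).round(3))
  wt=reg&(s<40)&(v>120)&(z>.01)&(z<.02); print("walls",wt.sum(),cv2.minAreaRect((X[wt][:,:2]*1000).astype(np.float32)))
  L=(abs(z-.04)<.008)&(abs(x-.51)<.16)&(abs(y+.23)<.25)
  n,l,st,_=cv2.connectedComponentsWithStats(L.astype(np.uint8));L=l==1+np.argmax(st[1:,4])
  print("box",L.sum(),cv2.minAreaRect((X[L][:,:2]*1000).astype(np.float32)),X[L][:,2].mean())
  Lf=cv2.erode(cv2.morphologyEx(L.astype(np.uint8),cv2.MORPH_CLOSE,np.ones((5,5))),np.ones((5,5)))>0
  o=Lf&(v<150); print("outline",o.sum(),cv2.minAreaRect((X[o][:,:2]*1000).astype(np.float32)),X[o].mean(0).round(4))
c=[cv2.resize(p["pixels"][a:a+75,b:b+100],(400,300),interpolation=cv2.INTER_CUBIC) for p,a,b in((ps[0],150,250),(ps[1],185,135))]
save("crop.png",np.hstack(c))
E
```

```text
red 67 [0.4209 0.386  0.0291] top 27 [0.4216 0.3854 0.0345]
red 54 [0.4473 0.0726 0.0289] top 23 [0.4448 0.072  0.0343]
bar 151 [0.4376 0.2276 0.1103] [0.387 0.219 0.091] [0.48  0.242 0.126]
bartop 78 [0.438  0.2287 0.118 ] ((432.8434143066406, 229.3868865966797), (91.2768325805664, 21.125690460205078), 5.075475692749023)
blue 26 [0.4388 0.2853 0.0474] [0.415 0.236 0.021] [0.48  0.3   0.107]
walls 328 ((402.1253356933594, 258.4480895996094), (150.96136474609375, 369.9665222167969), 4.716554164886475)
box 5085 ((508.57952880859375, -221.57778930664062), (371.21710205078125, 199.0706329345703), 83.25446319580078) 0.04052774744613791
outline 17 ((518.880859375, -225.29270935058594), (336.1485290527344, 97.2807388305664), 78.18395233154297) [ 0.5054 -0.3205  0.0415]
red 30 [0.4447 0.0744 0.037 ] top 30 [0.4447 0.0744 0.037 ]
red 63 [0.4191 0.386  0.0341] top 50 [0.4199 0.3864 0.036 ]
bar 124 [0.4303 0.2294 0.1202] [0.389 0.221 0.103] [0.472 0.238 0.126]
bartop 116 [0.4297 0.2298 0.121 ] ((430.4866027832031, 230.39193725585938), (84.01591491699219, 14.065164566040039), 5.387589931488037)
blue 103 [0.4264 0.2973 0.0458] [0.402 0.281 0.034] [0.447 0.321 0.055]
walls 391 ((430.3515930175781, 233.30523681640625), (88.1362075805664, 304.04632568359375), 4.963230609893799)
box 5459 ((504.97625732421875, -222.73977661132812), (369.9787902832031, 193.1734161376953), 83.52522277832031) 0.04162088591722689
outline 246 ((458.30853271484375, -198.61830139160156), (368.4807434082031, 204.2109832763672), 83.60810089111328) [ 0.5072 -0.2176  0.0471]
```

View pics/crop.png

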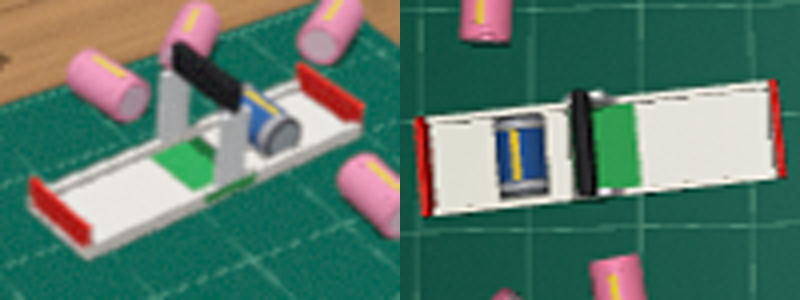

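The crop shows the barrel: blue with a yellow stripe, in the tray between the black bridge and the +y red rim. The pink ones all lie outside the tray. Swinging towards the tray on an arc now, going up.

Emit:
servo_tool(moves=[[0,0,-0.0726,41,-5,-6,1],[0,0,-0.0726,41,-5,-6,1],[0,0,-0.0726,41,-5,-6,1],[0,0,-0.0726,40,-5,-6,1],[0,0,-0.0726,40,-5,-6,1],[0,0,-0.0726,40,-5,-6,1],[0,0,-0.0726,40,-5,-6,1],[0,0,-0.0726,40,-5,-6,1],[0,0,-0.0726,39,-5,-6,1],[0,0,-0.0726,39,-5,-6,1],[0,0,-0.0726,39,-5,-6,1],[0,0,-0.0726,39,-5,-6,1]])

```text
t: 1.9
position: [0.4934, -0.1976, 0.3036]
ee_rot: [0.828, 0.561, 0.0, 0.0]
force: [-0.2, -0.7, -0.4]
finger_gap: 0.0855
grasp_force: 0.0
```

```bash
python3 - <<'E'
from h import *
import pickle;ps=pickle.load(open("ps.pkl","rb"))
# outline refine: black thin pixels on plane z=.04
for p in ps:
  X=cloud(p);g=p["pixels"].min(-1).astype(int);F=f(p);M=np.linalg.inv(p["camera_from_world"])
  C=np.array([.5065,-.222]);a=-.1155
  vv,uu=np.mgrid[:384,:512]
  d=np.stack([(uu-p["cx"])/F,(vv-p["cy"])/F,np.ones_like(uu)],-1)@M[:3,:3].T
  P=(M[:3,3]+d*((.0405-M[2,3])/d[...,2])[...,None])[...,:2]-C
  l=np.stack([P@[np.cos(a),np.sin(a)],P@[-np.sin(a),np.cos(a)]],-1)
  w=np.clip(200-g,0,None).astype(float)
  for nm,ax,half,oth,lim in(("x",0,.051,1,.15),("y",1,.167,0,.04)):
    for sg in(1,-1):
      m=(abs(l[...,ax]-sg*half)<.016)&(abs(l[...,oth])<lim)&(w>0)
      q=np.polyfit(l[m][:,oth],l[m][:,ax],1,w=w[m]); print(nm,sg,m.sum(),q.round(4))
E
```

```text
x 1 134 [-0.0008  0.0483]
x -1 125 [-0.0013 -0.0497]
y 1 31 [0.001 0.165]
y -1 37 [ 0.0005 -0.1652]
x 1 117 [-0.0006  0.049 ]
x -1 120 [ 0.0003 -0.0491]
y 1 37 [-0.0027  0.1651]
y -1 35 [-0.0024 -0.1654]
```

Emit:
servo_tool(moves=[[0,0,-0.0725,38,-5,0,1],[0,0,-0.0725,38,-5,0,1],[0,0,-0.0725,38,-5,0,1],[0,0,-0.0725,38,-5,0,1],[0,0,-0.0725,37,-5,0,1],[0,0,-0.0725,37,-5,0,1],[0,0,-0.0725,37,-5,0,1],[0,0,-0.0725,37,-5,0,1],[0,0,-0.0725,36,-5,0,1],[0,0,-0.0725,36,-5,0,1],[0,0,-0.0725,36,-5,0,1],[0,0,-0.0725,36,-5,0,1]])

```text
t: 3.1
position: [0.4289, 0.2316, 0.3033]
ee_rot: [0.514, 0.858, 0.0, 0.0]
force: [0.0, -0.2, -0.0]
finger_gap: 0.0855
grasp_force: 0.0
```

Emit:
servo_tool(moves=[[0,0,-0.145,0,0,8,1],[0,0,-0.145,0,0,10,1],[0,0,-0.145,0,0,10,1],[0,0,-0.145,0,0,10,1],[0,0,-0.145,0,0,10,1],[0,0,-0.145,0,0,10,1],[0,0,-0.145,0,0,10,1],[0,0,-0.145,0,0,10,1],[0,0,0,0,0,0,1],[0,0,0,0,0,0,1]])

```text
t: 4.1
position: [0.4294, 0.2302, 0.2254]
ee_rot: [-0.037, 0.999, -0.0, -0.0]
force: [-0.3, 0.2, 0.0]
finger_gap: 0.0854
grasp_force: 0.0
```

```bash
cat > rel.py <<'E'
from h import *
import sys
x,y,z,yaw=map(float,sys.argv[1:5])
o=readout.get_obs();A=R.from_quat(o["ee_rot"]);B=R.from_euler("z",yaw+np.pi)*R.from_euler("x",np.pi)
print("t",o["t"],"turn",(A.inv()*B).as_rotvec().round(4),"shift mm",(A.inv().apply(np.array([x,y,z])-o["position"])*1000).round(1),"F",o["force"].round(1))
E
python3 rel.py .4315 .2298 .086 .085
```

```text
t 4.1 turn [-0.0001 -0.0002 -0.0106] shift mm [ -2.1  -0.5 139.4] F [-0.3  0.2  0. ]
```

Emit:
servo_tool(moves=[[0,0,-0.01,-2,-0.5,14,1],[0,0,0,0,0,15,1],[0,0,0,0,0,15,1],[0,0,0,0,0,15,1],[0,0,0,0,0,15,1],[0,0,0,0,0,15,1],[0,0,0,0,0,15,1],[0,0,0,0,0,14,1],[0,0,0,0,0,12,1],[0,0,0,0,0,9,1],[0,0,0,0,0,0,1],[0,0,0,0,0,0,1]])

```text
t: 5.3
position: [0.4319, 0.23, 0.0867]
ee_rot: [-0.043, 0.999, 0.0, 0.0]
force: [0.1, -1.0, -0.2]
finger_gap: 0.0854
grasp_force: 0.0
```

```bash
python3 rel.py .4315 .2298 .086 .085; python3 - <<'E'
from h import *
ps=[grab_frame(n) for n in("scene","top")]
for p in ps:
  X=cloud(p);H=hsv(p);h,s,v=H[...,0],H[...,1],H[...,2];x,y,z=X[...,0],X[...,1],X[...,2]
  b=(abs(x-.43)<.05)&(abs(y-.23)<.14)&(h>98)&(h<128)&(s>110)&(z>.01)&(z<.06);print(b.sum(),X[b].mean(0),X[b].std(0))
save("c.png",np.hstack([cv2.resize(ps[0]["pixels"][120:240,230:390],(400,300)),cv2.resize(ps[1]["pixels"][175:265,120:240],(400,300))]))
E
```

```text
t 5.3 turn [0.     0.0005 0.0017] shift mm [ 0.4 -0.1  0.7] F [ 0.1 -1.  -0.2]
24 [0.43711043 0.28802604 0.04377385] [0.00857257 0.00419891 0.00751249]
0 [nan nan nan] [nan nan nan]<stdin>:5: RuntimeWarning: Mean of empty slice.
  ret = um.true_divide(
  ret = _var(a, axis=axis, dtype=dtype, out=out, ddof=ddof,
  arrmean = um.true_divide(arrmean, div, out=arrmean,
  ret = um.true_divide(
```

View pics/c.png

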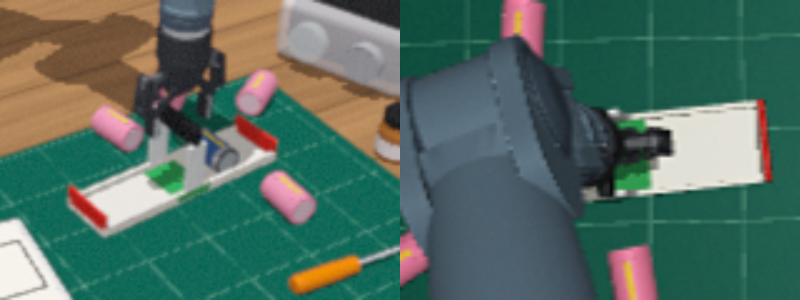

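The crop shows the fingers straddling the bar near (180,120) in the left half, with the barrel on the +y side at (218,155), well clear. The top view is blocked by the arm, so I'll track with the scene camera. Closing.

Emit:
servo_tool(moves=[[0,0,0,0,0,0,0],[0,0,0,0,0,0,0],[0,0,0,0,0,0,0],[0,0,0,0,0,0,0],[0,0,0,0,0,0,0],[0,0,0,0,0,0,0],[0,0,0,0,0,0,0],[0,0,0,0,0,0,0]], grip_force=70)

```text
t: 6.2
position: [0.4318, 0.2303, 0.0866]
ee_rot: [-0.044, 0.999, 0.0, 0.0]
force: [0.0, 1.9, 2.8]
finger_gap: 0.0132
grasp_force: 69.3
```

```bash
cat > track.py <<'E'
from h import *
from scipy.optimize import least_squares
import json,os,sys
ZOFF=.0867   # TCP above tray origin at the grasp
def tray_pose(o):
    A=R.from_quat(o["ee_rot"]); Rt=A*R.from_euler("z",np.pi).inv().__class__.from_matrix(np.diag([-1.,1,-1]))
    return o["position"]+A.apply([0.0004,0,ZOFF]),Rt
def lean(o): return np.arcsin(tray_pose(o)[1].apply([0,1,0])[2])
def barrel(p,o,dbg=False):
    t,Rt=tray_pose(o); X=cloud(p); m=p["depth"]>0
    L=Rt.inv().apply(X[m]-t)
    k=(abs(L[:,0])<.0365)&(abs(L[:,1])<.15)&(L[:,2]>.020)&(L[:,2]<.054); L=L[k]
    y0=np.median(L[:,1])
    def res(q):
        r=np.hypot(L[:,1]-q[0],L[:,2]-.028)-.022
        return np.where(L[:,0]>.031,np.maximum(r,0),r)
    best=min((least_squares(res,[y0+d],loss="soft_l1",f_scale=.002) for d in(-.01,0,.01)),key=lambda s:s.cost)
    return best.x[0]*1000,len(L),np.sqrt(2*best.cost/max(len(L),1))*1000
if __name__=="__main__":
    for i in range(int(sys.argv[1]) if len(sys.argv)>1 else 3):
        o=readout.get_obs();p=grab_frame("scene");y,n,e=barrel(p,o)
        print("t %.2f y %.1f n %d rms %.1f lean %.2f mrad"%(o["t"],y,n,e,lean(o)*1e3), "pos",tray_pose(o)[0].round(4))
    print("F",o["force"].round(1),"gap",round(o["finger_gap"],4),"gf",round(o["grasp_force"],1))
E
python3 track.py 3
```

```text
t 6.20 y 69.0 n 156 rms 6.7 lean 0.86 mrad pos [ 4.315e-01  2.304e-01 -1.000e-04]
t 6.25 y 67.2 n 164 rms 7.2 lean 0.84 mrad pos [ 4.314e-01  2.303e-01 -2.000e-04]
t 6.30 y 69.4 n 156 rms 6.0 lean 0.85 mrad pos [ 4.315e-01  2.303e-01 -2.000e-04]
F [0.6 3.  4.2] gap 0.0128 gf 69.3
```

```bash
sed -i 's/abs(L\[:,1\])<.15)/abs(L[:,1])<.135)/' track.py; python3 - <<'E'
from track import *
o=readout.get_obs();p=grab_frame("scene");print(barrel(p,o))
t,Rt=tray_pose(o);m=p["depth"]>0;L=Rt.inv().apply(cloud(p)[m]-t);k=(abs(L[:,0])<.0365)&(abs(L[:,1])<.135)&(L[:,2]>.020)&(L[:,2]<.054)
L=L[k]*1000;C=hsv(p)[m][k];r=np.hypot(L[:,1]-68,L[:,2]-28)-22
for i in range(0,len(L),3):print(L[i].round(),r[i].round(1),C[i])
E
```

```text
(np.float64(69.18712382200101), 158, np.float64(5.381406666787543))
[-35.  83.  44.] 0.2 [120  13  95]
[-18.  73.  53.] 3.8 [ 23  36 120]
[-17.  72.  50.] 0.7 [ 25 149 147]
[-17.  87.  44.] 2.9 [ 95  61 100]
[-6. 67. 53.] 3.4 [ 24 141 141]
[-5. 81. 49.] 2.5 [105  42 122]
[-7. 69. 48.] -2.0 [103  49  94]
[-4. 81. 45.] -0.9 [ 31  55 106]
[-0. 57. 52.] 4.6 [109 116 128]
[ 1. 71. 47.] -2.4 [ 27  45 103]
[ 9. 84. 47.] 2.5 [107  18 128]
[-31.  52.  32.] -5.2 [150   3  79]
[12. 62. 53.] 3.5 [108 168 108]
[10. 78. 45.] -2.2 [ 25 140 140]
[-27.  48.  31.] -2.2 [105   3 162]
[ 8. 60. 47.] -1.5 [107 180 112]
[17. 67. 49.] -0.9 [108 102 105]
[23. 76. 49.] 0.4 [ 36  11 112]
[-35.  12.  37.] 34.8 [ 76  19 149]
[13. 56. 47.] -0.1 [108 193 111]
[20. 64. 48.] -2.2 [109 102 117]
[32. 68. 53.] 3.1 [130  14 113]
[32. 83. 47.] 2.3 [  0   6 132]
[-36.  -6.  39.] 53.2 [100   5 166]
[ 5. 54. 38.] -5.0 [109 100 122]
[16. 59. 43.] -4.9 [108 160 110]
[29. 62. 49.] 0.2 [129  14 124]
[35. 70. 49.] -0.4 [103  31  75]
[34. 87. 42.] 1.5 [ 20   7 110]
[ 8. 52. 36.] -4.1 [106 104 120]
[20. 55. 43.] -2.5 [110 105 112]
[30. 61. 46.] -2.3 [110  15 102]
[34. 87. 37.] -0.5 [135  10  98]
[-34. -12.  34.] 58.6 [120   3 168]
[15. 50. 37.] -2.1 [108 165 110]
[27. 54. 43.] -1.3 [133  13 136]
[32. 64. 41.] -8.2 [108  14  88]
[36. 91. 33.] 1.2 [ 15   8 124]
[-36.   4.  22.] 42.6 [120   2 166]
[26. 46. 41.] 3.5 [109  97 113]
[32. 55. 41.] -3.3 [126  11 115]
[31. 96. 23.] 6.7 [ 15   8 127]
[20. 47. 32.] -0.7 [108 152 106]
[28. 54. 35.] -6.3 [126  10 134]
[33. 64. 33.] -15.3 [ 90  16 129]
[32. 86. 23.] -3.4 [ 99  21 123]
[25. 48. 30.] -1.8 [110  67 111]
[36. 51. 36.] -3.6 [111  19  95]
[35. 78. 23.] -10.5 [ 99  20 128]
[35. 48. 32.] -1.8 [110  26  88]
[36. 73. 22.] -14.1 [101  15 133]
[33. 56. 23.] -8.7 [105  21  95]
[35. 54. 21.] -6.1 [113  11  95]
```

Emit:
servo_tool(moves=[[0,0,0,0,0,-4,0],[0,0,0,0,0,-9,0],[0,0,0,0,0,-14,0],[0,0,0,0,0,-18,0],[0,0,0,0,0,-19,0],[0,0,0,0,0,-19,0],[0,0,0,0,0,-19,0],[0,0,0,0,0,-18,0],[0,0,0,0,0,-14,0],[0,0,0,0,0,-9,0],[0,0,0,0,0,-4,0],[0,0,0,0,0,0,0]])

```text
t: 7.6
position: [0.4314, 0.2296, 0.2332]
ee_rot: [-0.044, 0.999, -0.0, -0.0]
force: [0.6, -1.1, -5.4]
finger_gap: 0.0128
grasp_force: 68.4
```

```bash
sed -i 's/(abs(L\[:,0\])<.0365)/(L[:,0]>-.028)\&(L[:,0]<.0365)/; s/L\[:,0\]>.031,/L[:,0]>.026,/; s/soft_l1/cauchy/' track.py; python3 track.py 3
```

```text
t 7.60 y 72.7 n 139 rms 1.4 lean -0.52 mrad pos [0.431  0.2296 0.1465]
t 7.65 y 71.5 n 133 rms 1.5 lean -0.63 mrad pos [0.4307 0.2295 0.146 ]
t 7.70 y 72.3 n 144 rms 1.3 lean -0.76 mrad pos [0.4305 0.2294 0.1457]
F [-0.1 -0.1 -6.3] gap 0.013 gf 68.4
```

Emit:
servo_tool(moves=[[-0.005,0,0,0,0,0,0],[-0.0055,0,0,0,0,0,0],[0,0,0,0,0,0,0],[0,0,0,0,0,0,0],[0,0,0,0,0,0,0],[0,0,0,0,0,0,0],[0,0,0,0,0,0,0],[0,0,0,0,0,0,0],[0.005,0,0,0,0,0,0],[0.005,0,0,0,0,0,0]])

```text
t: 8.75
position: [0.4316, 0.2299, 0.2333]
ee_rot: [-0.044, 0.999, 0.0, 0.0]
force: [0.1, 0.1, -6.7]
finger_gap: 0.013
grasp_force: 68.3
```

```bash
python3 track.py 4
```

```text
t 8.75 y 71.0 n 134 rms 1.2 lean 0.04 mrad pos [0.4312 0.2298 0.1466]
t 8.80 y 71.6 n 141 rms 1.4 lean -0.00 mrad pos [0.4311 0.23   0.1466]
t 8.85 y 71.6 n 140 rms 1.2 lean 0.32 mrad pos [0.4311 0.23   0.1466]
t 8.90 y 71.7 n 143 rms 1.4 lean 0.38 mrad pos [0.4311 0.23   0.1465]
F [-0.2  0.3 -5.6] gap 0.0129 gf 68.3
```

The barrel didn't move at 10 mrad, so there is some rolling resistance. Trying a bit more.

Emit:
servo_tool(moves=[[-0.01,0,0,0,0,0,0],[-0.01,0,0,0,0,0,0],[0,0,0,0,0,0,0],[0,0,0,0,0,0,0]])

```text
t: 9.35
position: [0.4316, 0.2297, 0.2333]
ee_rot: [-0.044, 0.999, 0.01, -0.0]
force: [-0.4, -0.4, -4.5]
finger_gap: 0.0131
grasp_force: 68.3
```

```bash
python3 track.py 3
```

```text
t 9.35 y 70.5 n 148 rms 1.4 lean 20.40 mrad pos [0.431  0.2314 0.1466]
t 9.40 y 71.3 n 138 rms 1.2 lean 20.42 mrad pos [0.431  0.2315 0.1466]
t 9.45 y 70.3 n 139 rms 1.5 lean 20.43 mrad pos [0.431  0.2315 0.1466]
F [ 0.2  0.7 -5.7] gap 0.013 gf 68.3
```

Emit:
servo_tool(moves=[[-0.007,0,0,0,0,0,0],[-0.007,0,0,0,0,0,0],[0,0,0,0,0,0,0]])

```text
t: 9.8
position: [0.4315, 0.2297, 0.2333]
ee_rot: [-0.044, 0.999, 0.017, -0.001]
force: [-0.1, 0.8, -5.8]
finger_gap: 0.0136
grasp_force: 68.3
```

```bash
cat >> track.py <<'E'
    if len(sys.argv)>2:
        t,Rt=tray_pose(o);m=p["depth"]>0;H=hsv(p)[m];L=Rt.inv().apply(cloud(p)[m]-t)
        for s in(1,-1):
            k=(abs(L[:,1]-s*.157)<.025)&(abs(L[:,0])<.05)&(L[:,2]>0)&(L[:,2]<.06)&((H[:,0]<6)|(H[:,0]>173))&(H[:,1]>150)
            print("rim",s,k.sum(),L[k].mean(0).round(4),np.percentile(L[k][:,2],[5,95]).round(4))
E
python3 track.py 3 1
```

```text
t 9.80 y 67.7 n 129 rms 1.3 lean 34.59 mrad pos [0.4309 0.2327 0.1466]
t 9.85 y 66.5 n 128 rms 1.4 lean 34.40 mrad pos [0.4309 0.2326 0.1466]
t 9.90 y 64.4 n 133 rms 1.2 lean 34.41 mrad pos [0.4309 0.2327 0.1466]
F [ 0.6  0.  -5.5] gap 0.0131 gf 68.3
rim 1 106 [0.0011 0.1548 0.0251] [0.0115 0.0373]
rim -1 101 [-0.0002 -0.1592  0.0252] [0.0129 0.0364]
```

Emit:
servo_tool(moves=[[0,0,0,0,0,0,0],[0,0,0,0,0,0,0],[0.005,0,0,0,0,0,0]])

```text
t: 10.25
position: [0.4316, 0.2298, 0.2333]
ee_rot: [-0.044, 0.999, 0.015, -0.001]
force: [-0.7, -0.5, -4.9]
finger_gap: 0.013
grasp_force: 68.3
```

```bash
python3 track.py 3
```

```text
t 10.25 y 50.2 n 104 rms 1.2 lean 29.17 mrad pos [0.431  0.2323 0.1466]
t 10.30 y 47.1 n 103 rms 1.3 lean 29.04 mrad pos [0.4309 0.2324 0.1466]
t 10.35 y 46.1 n 102 rms 1.3 lean 29.32 mrad pos [0.4309 0.2325 0.1466]
F [ 0.4  0.4 -5.6] gap 0.0127 gf 68.3
```

Emit:
servo_tool(moves=[[0,0,0,0,0,0,0],[0,0,0,0,0,0,0],[0,0,0,0,0,0,0],[0,0,0,0,0,0,0],[0,0,0,0,0,0,0]])

```text
t: 10.9
position: [0.4315, 0.2299, 0.2332]
ee_rot: [-0.044, 0.999, 0.015, -0.001]
force: [0.3, 0.1, -6.2]
finger_gap: 0.0129
grasp_force: 68.3
```

```bash
python3 track.py 2
```

```text
t 10.90 y 7.6 n 155 rms 1.6 lean 29.51 mrad pos [0.4309 0.2324 0.1466]
t 10.95 y 2.6 n 162 rms 1.6 lean 29.50 mrad pos [0.4309 0.2324 0.1466]
F [-0.6  0.1 -5.4] gap 0.013 gf 68.3
```

Emit:
servo_tool(moves=[[0.059,0,0,0,0,0,0],[0,0,0,0,0,0,0],[0,0,0,0,0,0,0],[-0.029,0,0,0,0,0,0]])

```text
t: 11.4
position: [0.4314, 0.2304, 0.2331]
ee_rot: [-0.044, 0.999, 0.001, -0.0]
force: [-0.5, -0.4, -5.9]
finger_gap: 0.0133
grasp_force: 68.6
```

```bash
python3 track.py 4
```

```text
t 11.40 y -16.0 n 196 rms 1.6 lean 1.57 mrad pos [0.431  0.2305 0.1464]
t 11.45 y -15.9 n 202 rms 1.5 lean 2.35 mrad pos [0.4312 0.2298 0.1466]
t 11.50 y -15.3 n 198 rms 1.5 lean 0.66 mrad pos [0.4313 0.2292 0.1466]
t 11.55 y -15.4 n 195 rms 1.5 lean -0.03 mrad pos [0.4313 0.2291 0.1467]
F [-0.  -0.6 -5.6] gap 0.013 gf 68.7
```

Stopped at y ≈ -15 mm, on the band, with the tray level. Holding for more than 3 s.

Emit:
servo_tool(moves=[[0,0,0,0,0,0,0],[0,0,0,0,0,0,0],[0,0,0,0,0,0,0],[0,0,0,0,0,0,0],[0,0,0,0,0,0,0],[0,0,0,0,0,0,0],[0,0,0,0,0,0,0],[0,0,0,0,0,0,0],[0,0,0,0,0,0,0],[0,0,0,0,0,0,0]])

```text
t: 12.6
position: [0.4315, 0.2298, 0.2332]
ee_rot: [-0.044, 0.999, -0.0, 0.0]
force: [-0.3, 0.0, -6.1]
finger_gap: 0.0131
grasp_force: 68.7
```

```bash
python3 track.py 2; python3 -c "
from h import *
p=grab_frame('scene');save('d.png',cv2.resize(p['pixels'][90:240,220:420],(800,600),interpolation=cv2.INTER_CUBIC))"
```

```text
t 12.60 y -15.0 n 193 rms 1.5 lean -0.62 mrad pos [0.4311 0.2297 0.1465]
t 12.65 y -15.1 n 190 rms 1.5 lean -0.58 mrad pos [0.4312 0.2298 0.1465]
F [ 0.1 -0.3 -6. ] gap 0.0136 gf 68.7
```

View pics/d.png

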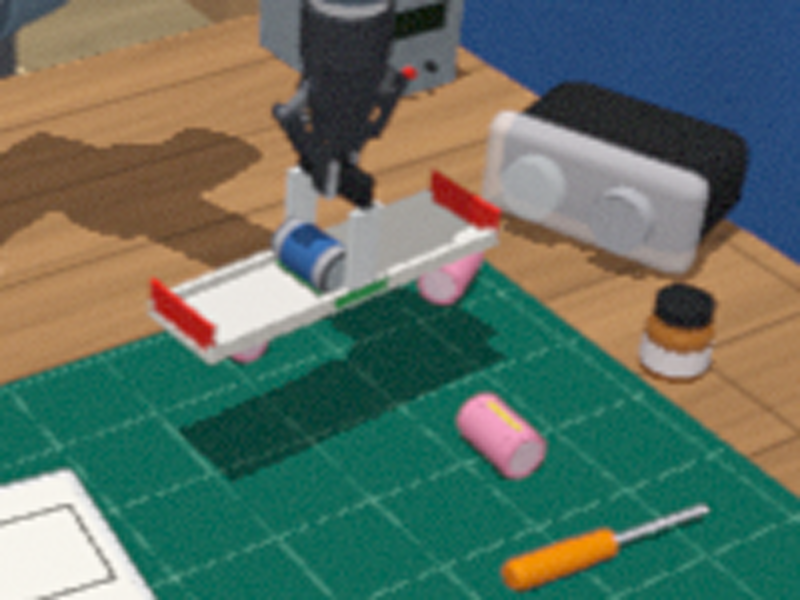

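The picture shows the tray hanging level above its shadow. The barrel at (310,255) sits over the green band, whose edge marks at (335–388,293), and both red rims are far from it. I'll finish the hold and plan the carry.

Emit:
servo_tool(moves=[[0,0,0,0,0,0,0],[0,0,0,0,0,0,0],[0,0,0,0,0,0,0],[0,0,0,0,0,0,0],[0,0,0,0,0,0,0],[0,0,0,0,0,0,0],[0,0,0,0,0,0,0],[0,0,0,0,0,0,0],[0,0,0,0,0,0,0],[0,0,0,0,0,0,0],[0,0,0,0,0,0,0],[0,0,0,0,0,0,0]])

```text
t: 13.95
position: [0.4315, 0.2299, 0.2333]
ee_rot: [-0.044, 0.999, -0.0, 0.0]
force: [0.7, -1.0, -4.8]
finger_gap: 0.0132
grasp_force: 68.7
```

Emit:
servo_tool(moves=[[0,0,0,0,0,0,0],[0,0,0,0,0,0,0],[0,0,0,0,0,0,0],[0,0,0,0,0,0,0],[0,0,0,0,0,0,0],[0,0,0,0,0,0,0],[0,0,0,0,0,0,0],[0,0,0,0,0,0,0],[0,0,0,0,0,0,0],[0,0,0,0,0,0,0],[0,0,0,0,0,0,0],[0,0,0,0,0,0,0]])

```text
t: 15.15
position: [0.4316, 0.2299, 0.2333]
ee_rot: [-0.044, 0.999, -0.0, 0.0]
force: [0.0, 0.1, -6.0]
finger_gap: 0.0132
grasp_force: 68.7
```

```bash
python3 track.py 2; python3 - <<'E'
import numpy as np
D=np.array([.5062-.4315,-.222-.2298])*1000
s=np.linspace(0,1,61);s=10*s**3-15*s**4+6*s**5
acc=np.zeros(2)
for i in range(60):
  yaw=.085-.2*s[i]; d=D*s[i+1]-acc
  sh=np.round([-(np.cos(yaw)*d[0]+np.sin(yaw)*d[1]),-np.sin(yaw)*d[0]+np.cos(yaw)*d[1]],1)
  acc=acc+np.array([-np.cos(yaw)*sh[0]-np.sin(yaw)*sh[1],-np.sin(yaw)*sh[0]+np.cos(yaw)*sh[1]])
  print([0,0,round(.2*(s[i+1]-s[i]),4),*sh.tolist(),0,0],end=", " if i%12<11 else "\n")
E
```

```text
t 15.15 y -15.9 n 201 rms 1.5 lean -0.57 mrad pos [0.4312 0.2298 0.1466]
t 15.20 y -15.4 n 194 rms 1.5 lean -0.57 mrad pos [0.4311 0.2298 0.1465]
F [ 0.3  0.5 -6.2] gap 0.0128 gf 68.7
[0, 0, np.float64(0.0), -0.0, -0.0, 0, 0], [0, 0, np.float64(0.0001), -0.0, -0.2, 0, 0], [0, 0, np.float64(0.0002), -0.0, -0.3, 0, 0], [0, 0, np.float64(0.0003), -0.1, -0.7, 0, 0], [0, 0, np.float64(0.0005), -0.1, -1.1, 0, 0], [0, 0, np.float64(0.0007), -0.1, -1.6, 0, 0], [0, 0, np.float64(0.0009), -0.2, -2.1, 0, 0], [0, 0, np.float64(0.0012), -0.2, -2.8, 0, 0], [0, 0, np.float64(0.0015), -0.3, -3.3, 0, 0], [0, 0, np.float64(0.0018), -0.3, -4.1, 0, 0], [0, 0, np.float64(0.0021), -0.4, -4.8, 0, 0], [0, 0, np.float64(0.0024), -0.5, -5.4, 0, 0]
[0, 0, np.float64(0.0027), -0.6, -6.2, 0, 0], [0, 0, np.float64(0.003), -0.6, -7.0, 0, 0], [0, 0, np.float64(0.0034), -0.8, -7.6, 0, 0], [0, 0, np.float64(0.0037), -0.8, -8.4, 0, 0], [0, 0, np.float64(0.004), -0.9, -9.0, 0, 0], [0, 0, np.float64(0.0043), -1.1, -9.7, 0, 0], [0, 0, np.float64(0.0045), -1.1, -10.4, 0, 0], [0, 0, np.float64(0.0048), -1.3, -10.9, 0, 0], 
[... 1148 characters left out ...]
-2.1, -8.2, 0, 0], [0, 0, np.float64(0.0034), -2.0, -7.4, 0, 0], [0, 0, np.float64(0.003), -1.8, -6.7, 0, 0], [0, 0, np.float64(0.0027), -1.6, -6.0, 0, 0]
[0, 0, np.float64(0.0024), -1.5, -5.3, 0, 0], [0, 0, np.float64(0.0021), -1.3, -4.6, 0, 0], [0, 0, np.float64(0.0018), -1.0, -3.9, 0, 0], [0, 0, np.float64(0.0015), -1.0, -3.3, 0, 0], [0, 0, np.float64(0.0012), -0.7, -2.6, 0, 0], [0, 0, np.float64(0.0009), -0.6, -2.1, 0, 0], [0, 0, np.float64(0.0007), -0.4, -1.5, 0, 0], [0, 0, np.float64(0.0005), -0.3, -1.1, 0, 0], [0, 0, np.float64(0.0003), -0.2, -0.7, 0, 0], [0, 0, np.float64(0.0002), -0.1, -0.3, 0, 0], [0, 0, np.float64(0.0001), -0.1, -0.2, 0, 0], [0, 0, np.float64(0.0), 0.0, 0.0, 0, 0]
```

Emit:
servo_tool(moves=[[0,0,0.0003,-0.1,-0.5,0,0],[0,0,0.0004,-0.1,-0.7,0,0],[0,0,0.0005,-0.1,-1.1,0,0],[0,0,0.0007,-0.1,-1.6,0,0],[0,0,0.0009,-0.2,-2.1,0,0],[0,0,0.0012,-0.2,-2.8,0,0],[0,0,0.0015,-0.3,-3.4,0,0],[0,0,0.0018,-0.3,-4.1,0,0],[0,0,0.0021,-0.4,-4.8,0,0],[0,0,0.0024,-0.5,-5.4,0,0],[0,0,0.0027,-0.6,-6.2,0,0],[0,0,0.003,-0.6,-7,0,0]])

```text
t: 16.45
position: [0.4383, 0.19, 0.2333]
ee_rot: [-0.035, 0.999, -0.0, 0.0]
force: [-0.1, -0.3, -6.4]
finger_gap: 0.0132
grasp_force: 68.7
```

Emit:
servo_tool(moves=[[0,0,0.0034,-0.8,-7.6,0,0],[0,0,0.0037,-0.8,-8.4,0,0],[0,0,0.004,-0.9,-9,0,0],[0,0,0.0043,-1.1,-9.7,0,0],[0,0,0.0045,-1.1,-10.4,0,0],[0,0,0.0048,-1.3,-10.9,0,0],[0,0,0.0051,-1.4,-11.5,0,0],[0,0,0.0053,-1.5,-12,0,0],[0,0,0.0055,-1.7,-12.5,0,0],[0,0,0.0057,-1.8,-12.9,0,0],[0,0,0.0058,-1.9,-13.2,0,0],[0,0,0.006,-2,-13.5,0,0]])

```text
t: 17.65
position: [0.4603, 0.0586, 0.2334]
ee_rot: [-0.006, 1.0, -0.0, 0.0]
force: [0.1, -0.6, -5.9]
finger_gap: 0.0133
grasp_force: 68.7
```

Emit:
servo_tool(moves=[[0,0,0.0061,-2.1,-13.8,0,0],[0,0,0.0062,-2.3,-13.9,0,0],[0,0,0.0062,-2.3,-14,0,0],[0,0,0.0062,-2.5,-14.1,0,0],[0,0,0.0062,-2.5,-14.1,0,0],[0,0,0.0062,-2.6,-14,0,0],[0,0,0.0062,-2.7,-13.9,0,0],[0,0,0.0061,-2.8,-13.6,0,0],[0,0,0.006,-2.7,-13.4,0,0],[0,0,0.0058,-2.8,-13.1,0,0],[0,0,0.0057,-2.8,-12.7,0,0],[0,0,0.0055,-2.7,-12.2,0,0]])

```text
t: 18.85
position: [0.4877, -0.1048, 0.2334]
ee_rot: [0.031, 1.0, -0.0, 0.0]
force: [-0.8, -0.0, -6.5]
finger_gap: 0.0131
grasp_force: 68.7
```

Emit:
servo_tool(moves=[[0,0,0.0053,-2.7,-11.8,0,0],[0,0,0.0051,-2.7,-11.3,0,0],[0,0,0.0048,-2.6,-10.7,0,0],[0,0,0.0045,-2.5,-10.1,0,0],[0,0,0.0043,-2.4,-9.5,0,0],[0,0,0.004,-2.2,-8.8,0,0],[0,0,0.0037,-2.1,-8.2,0,0],[0,0,0.0034,-2,-7.4,0,0],[0,0,0.003,-1.8,-6.7,0,0],[0,0,0.0027,-1.6,-6,0,0],[0,0,0.0024,-1.5,-5.3,0,0],[0,0,0.0021,-1.3,-4.6,0,0]])

```text
t: 20.05
position: [0.5047, -0.2062, 0.2335]
ee_rot: [0.053, 0.999, -0.0, 0.0]
force: [0.5, -1.2, -5.9]
finger_gap: 0.013
grasp_force: 68.7
```

Emit:
servo_tool(moves=[[0,0,0.0018,-1,-3.9,0,0],[0,0,0.0015,-1,-3.3,0,0],[0,0,0.0012,-0.7,-2.6,0,0],[0,0,0.0009,-0.6,-2.1,0,0],[0,0,0.0007,-0.4,-1.5,0,0],[0,0,0.0005,-0.3,-1.1,0,0],[0,0,0.0003,-0.2,-0.7,0,0],[0,0,0.0002,-0.1,-0.3,0,0],[0,0,0.0001,-0.1,-0.2,0,0],[0,0,0,0,0,0,0],[0,0,0,0,0,0,0]])

```text
t: 21.15
position: [0.5073, -0.2218, 0.2335]
ee_rot: [0.056, 0.998, -0.0, 0.0]
force: [0.0, -0.9, -5.5]
finger_gap: 0.013
grasp_force: 68.7
```

```bash
python3 track.py 3 1; python3 rel.py .5062 -.2220 .1264 -.115
```

```text
t 21.15 y -15.2 n 195 rms 1.1 lean -0.53 mrad pos [ 0.5069 -0.2218  0.1468]
t 21.20 y -15.3 n 200 rms 1.2 lean -0.54 mrad pos [ 0.507  -0.2219  0.1469]
t 21.25 y -14.9 n 207 rms 1.1 lean -0.54 mrad pos [ 0.5069 -0.2219  0.1468]
F [ 0.5  0.4 -5.4] gap 0.013 gf 68.7
rim 1 95 [0.005  0.1556 0.0285] [0.0143 0.0373]
rim -1 50 [ 0.0063 -0.1581  0.0314] [0.02   0.0374]
t 21.3 turn [-0.0005  0.0002  0.002 ] shift mm [  1.1  -0.2 107.1] F [ 0.1 -1.  -5.7]
```

Emit:
servo_tool(moves=[[0,0,0.001,0.5,0,3,0],[0,0,0.001,0.3,0,7,0],[0,0,0,0,0,10,0],[0,0,0,0,0,12,0],[0,0,0,0,0,12,0],[0,0,0,0,0,12,0],[0,0,0,0,0,11,0],[0,0,0,0,0,10,0],[0,0,0,0,0,8,0],[0,0,0,0,0,6,0],[0,0,0,0,0,3,0],[0,0,0,0,0,1,0]])

```text
t: 22.5
position: [0.5065, -0.2219, 0.1384]
ee_rot: [0.058, 0.998, -0.0, 0.0]
force: [-0.0, -0.7, -4.9]
finger_gap: 0.0131
grasp_force: 68.6
```

```bash
python3 track.py 2; python3 rel.py .5062 -.2220 .1264 -.115; python3 - <<'E'
from track import *
o=readout.get_obs();t,Rt=tray_pose(o)
im=[]
for nm in("scene","top"):
  p=grab_frame(nm);m=p["depth"]>0;H=hsv(p)[m];L=Rt.inv().apply(cloud(p)[m]-t)
  for s in(1,-1):
    k=(abs(L[:,1]-s*.157)<.025)&(abs(L[:,0])<.06)&(L[:,2]>.028)&(L[:,2]<.06)&((H[:,0]<6)|(H[:,0]>173))&(H[:,1]>150)
    if k.sum():print(nm,"rimtop",s,k.sum(),L[k].mean(0).round(4),np.percentile(L[k][:,0],[2,98]).round(4))
  c=w2p(p,[.506,-.222,.05]).astype(int);im.append(cv2.resize(p["pixels"][c[1]-75:c[1]+75,c[0]-100:c[0]+100],(400,300),interpolation=cv2.INTER_CUBIC))
save("e.png",np.hstack(im))
E
```

```text
t 22.50 y -15.2 n 185 rms 1.1 lean -0.52 mrad pos [ 0.5061 -0.2219  0.0517]
t 22.55 y -15.2 n 193 rms 1.2 lean -0.67 mrad pos [ 0.5063 -0.222   0.0518]
F [-0.3  0.2 -5. ] gap 0.0132 gf 68.6
t 22.6 turn [-0.0008  0.0007 -0.0001] shift mm [ 0.6 -0.1 12.4] F [-0.1  0.2 -5.2]
scene rimtop 1 33 [-0.0032  0.1554  0.0337] [-0.0417  0.0383]
scene rimtop -1 30 [ 0.0117 -0.1577  0.035 ] [-0.0365  0.0441]
top rimtop 1 24 [0.0026 0.1577 0.0376] [-0.0352  0.0376]
```

View pics/e.png

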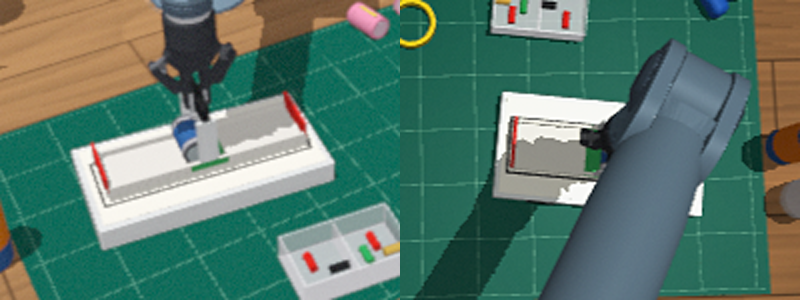

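The pictures show the tray hovering about 12 mm above the top, inside the outline. In the scene crop it runs from (95,165) to (305,120), with the barrel on the green band at (185,135). Lowering the rest gently.

Emit:
servo_tool(moves=[[0,0,0,0.3,0,1,0],[0,0,0,0.2,0,2,0],[0,0,0,0,0,2,0],[0,0,0,0,0,2,0],[0,0,0,0,0,1.5,0],[0,0,0,0,0,1,0],[0,0,0,0,0,0.8,0],[0,0,0,0,0,0.5,0],[0,0,0,0,0,0.5,0],[0,0,0,0,0,0,0]])

```text
t: 23.7
position: [0.506, -0.2218, 0.1272]
ee_rot: [0.058, 0.998, -0.0, 0.0]
force: [-0.3, 0.2, -5.5]
finger_gap: 0.0127
grasp_force: 68.6
```

```bash
python3 track.py 1; python3 rel.py .5062 -.2220 .1264 -.115
```

```text
t 23.70 y -14.8 n 191 rms 1.3 lean -0.54 mrad pos [ 0.5056 -0.2218  0.0405]
F [-0.3  0.2 -5.5] gap 0.0127 gf 68.6
t 23.75 turn [-0.0006  0.0002 -0.0001] shift mm [-0.1 -0.1  0.9] F [-0.3  0.6 -4.7]
```

Emit:
servo_tool(moves=[[0,0,0,0,0,0.3,0],[0,0,0,0,0,0.3,0],[0,0,0,0,0,0.3,0],[0,0,0,0,0,0,0]])

```text
t: 24.15
position: [0.5061, -0.2219, 0.1266]
ee_rot: [0.058, 0.998, -0.0, 0.0]
force: [-0.8, 1.1, -4.0]
finger_gap: 0.0133
grasp_force: 69.0
```

```bash
python3 track.py 1
```

```text
t 24.15 y -15.1 n 194 rms 1.3 lean -0.71 mrad pos [ 0.5057 -0.2219  0.0399]
F [-0.8  1.1 -4. ] gap 0.0133 gf 69.0
```

Emit:
servo_tool(moves=[[0,0,0,0,0,0.3,0],[0,0,0,0,0,0.3,0],[0,0,0,0,0,0,0]])

```text
t: 24.5
position: [0.5061, -0.2219, 0.1266]
ee_rot: [0.058, 0.998, -0.0, 0.0]
force: [-3.6, 2.3, 4.2]
finger_gap: 0.0133
grasp_force: 70.1
```

Emit:
servo_tool(moves=[[0,0,0,0,0,0,0.18],[0,0,0,0,0,0,0.22],[0,0,0,0,0,0,0.3],[0,0,0,0,0,0,0.4],[0,0,0,0,0,0,0.5],[0,0,0,0,0,0,0.6],[0,0,0,0,0,0,0.7],[0,0,0,0,0,0,0.7]], grip_force=20)

```text
t: 25.3
position: [0.506, -0.2219, 0.1257]
ee_rot: [0.058, 0.998, -0.0, 0.0]
force: [0.2, 0.7, -0.0]
finger_gap: 0.06
grasp_force: 0.0
```

```bash
python3 track.py 2; python3 rel.py .5062 -.2220 .1264 -.115
```

```text
t 25.30 y -15.3 n 177 rms 1.4 lean -0.59 mrad pos [ 0.5056 -0.2219  0.039 ]
t 25.35 y -15.7 n 187 rms 1.4 lean -0.58 mrad pos [ 0.5056 -0.2218  0.039 ]
F [-0.1 -0.   0.5] gap 0.0596 gf 0.0
t 25.4 turn [-0.0006  0.0001 -0.    ] shift mm [-0.1 -0.2 -0.7] F [-0.7  0.5 -0.2]
```

Released. Retreating straight up, then swinging back a bit so the top camera can see.

Emit:
servo_tool(moves=[[0,0,0,0,0,-4,0.7],[0,0,0,0,0,-10,0.7],[0,0,0,0,0,-15,0.7],[0,0,0,0,0,-20,0.7],[0,0,0,0,0,-20,0.7],[0,0,0,0,0,-20,0.7],[0,0,0,0,0,-20,0.7],[0,0,0,0,0,-15,0.7],[0,0,0,0,0,-10,0.7]])

```text
t: 26.3
position: [0.5066, -0.2221, 0.262]
ee_rot: [0.058, 0.998, -0.001, 0.001]
force: [0.0, -0.2, 0.2]
finger_gap: 0.0597
grasp_force: 0.0
```

Emit:
servo_tool(moves=[[0,0,0,0,10,0,0.7],[0,0,0,0,25,0,0.7],[0,0,0,0,35,0,0.7],[0,0,0,0,35,0,0.7],[0,0,0,0,35,0,0.7],[0,0,0,0,35,0,0.7],[0,0,0,0,35,0,0.7],[0,0,0,0,35,0,0.7],[0,0,0,0,30,0,0.7],[0,0,0,0,15,0,0.7],[0,0,0,0,5,0,0.7],[0,0,0,0,0,0,0.7]])

```text
t: 27.5
position: [0.5397, 0.0713, 0.2592]
ee_rot: [0.057, 0.998, -0.001, -0.0]
force: [0.0, 0.3, 0.1]
finger_gap: 0.0599
grasp_force: 0.0
```

```bash
python3 - <<'E'
from track import *
Rt=R.from_euler("z",-.115);t=np.array([.5062,-.222,.0405]);im=[]
for nm in("scene","top"):
  p=grab_frame(nm);m=p["depth"]>0;H=hsv(p)[m];L=Rt.inv().apply(cloud(p)[m]-t)
  near=(abs(L[:,0])<.06)
  for s in(1,-1):
    k=(abs(L[:,1]-s*.157)<.025)&near&(L[:,2]>.028)&(L[:,2]<.06)&((H[:,0]<6)|(H[:,0]>173))&(H[:,1]>150)
    print(nm,"rimtop",s,k.sum(),L[k].mean(0).round(4),np.percentile(L[k][:,0],[2,98]).round(4))
  b=near&(abs(L[:,1])<.1)&(H[:,0]>98)&(H[:,0]<128)&(H[:,1]>110)&(L[:,2]>.01)&(L[:,2]<.06);print("blue",b.sum(),L[b].mean(0).round(4))
  k=near&(abs(L[:,1])<.04)&(L[:,2]>.112)&(L[:,2]<.13);print("bar",k.sum(),L[k].mean(0).round(4),cv2.minAreaRect((L[k][:,:2]*1000).astype(np.float32)))
  c=w2p(p,[.506,-.222,.05]).astype(int);im.append(cv2.resize(p["pixels"][c[1]-60:c[1]+60,c[0]-80:c[0]+80],(400,300),interpolation=cv2.INTER_CUBIC))
save("f.png",np.hstack(im))
E
```

```text
scene rimtop 1 23 [0.0065 0.1549 0.033 ] [-0.0321  0.0397]
scene rimtop -1 31 [ 0.015  -0.1578  0.0345] [-0.0272  0.0475]
blue 94 [-0.0017 -0.0227  0.0456]
bar 102 [ 0.0055 -0.0006  0.119 ] ((1.5824127197265625, 0.12667465209960938), (14.95140552520752, 93.33087158203125), 89.75082397460938)
top rimtop 1 23 [0.0009 0.1581 0.0358] [-0.0409  0.0402]
top rimtop -1 33 [-0.0014 -0.1549  0.0347] [-0.0414  0.037 ]
blue 78 [-0.0013 -0.0125  0.0444]
bar 121 [1.0e-04 2.0e-04 1.2e-01] ((-1.5883140563964844, -0.48007965087890625), (85.56843566894531, 14.353863716125488), 0.6728308796882629)
```

View pics/f.png

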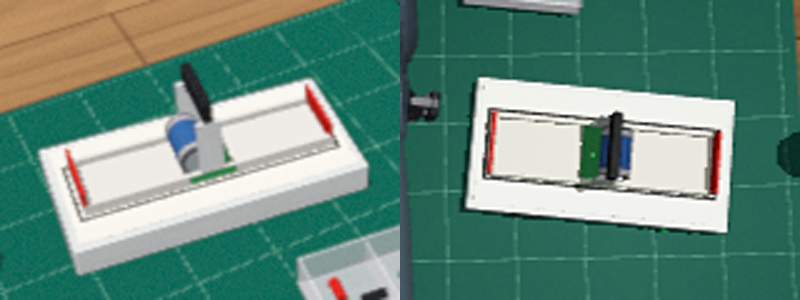

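The tray sits inside the black outline, square and centred to about 1–2 mm. The barrel is at rest on the green band at (620,150) in the top half, and the gripper is clear. Handing in.

```bash
python3 -c "
from h import *
print(sign_off())"
```

```text
the job is handed in; nothing more can be done
None
```

The tray is on the light box, square and centred in the outline to within about 1–2 mm, with the barrel at rest on the green band about 15 mm from its middle; it stayed on the band for over 3 s in the air, kept well clear of the rims and the gripper, and I handed in at about 28 s.

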